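# Charged pack from the dock to the work lamp

## Task

Fit the fully charged battery pack (four green bars on its top) into the work lamp. Push the pack down in the charging dock to release its push-push catch so that it pops up, lift it out, set it in the lamp's empty battery bay and push it home until the lamp's catch holds it down. Press with feeling and stop as soon as it bottoms, leave the other pack (one red bar) caught in the dock, and do not shove the other things on the bench about.

Things in the scene. Friction and masses are not known exactly. Their poses are not given: they have to be found in the camera images.
- charged_pack: Charged battery pack: grey, black crown, four green bars on top; 46 mm (own x) x 32 mm (own y) x 64 mm tall, 0.16 to 0.26 kg. Origin: centre of the underside; z up. Lowest 4 mm taper in 3 mm a side; above 57 mm the crown bevels in to a flat top 32 x 18 mm, so grip only between 4 and 57 mm. Fits a bay either way round. Starts caught in one dock bay with 8 mm showing: nothing to grip until it pops up.
- flat_pack: Flat battery pack, alike but with one red and three dark bars; same origin and sizes. It is caught in the other dock bay and must stay there.
- dock: Charging dock: grey box with blue-grey top, 84 mm (own x) x 152 mm (own y) x 85 mm tall, fixed to the bench, turned about z. Origin: centre of its underside; the vented front faces its -x. Two vertical bays in the top, centres at own x = 0, y = +35 mm (dock_left) and y = -35 mm (dock_right).
- dock_left_mouth (a point): Centre of the mouth of the dock's bay at own y = +35 mm, level with the dock's top, 85 mm above the bench. Slot 48.4 mm (along the dock's x) x 34.4 mm (along its y). All bays are alike: a damped tray under the pack is sprung upwards and slides down to a push-push catch.
- dock_right_mouth (a point): The same for the dock's bay at own y = -35 mm. A raised tray lies 32 mm below the mouth, so a pack on it shows 32 mm.
- dock_left (a joint): How far the tray of the bay at own y = +35 mm is down, m: 0 raised, 0.024 caught. Pushed about 0.0045 further it meets its end stop; when then let go it is released and rises to 0 in about 0.3 s, lifting its pack.
- dock_right (a joint): The same for the bay at own y = -35 mm. In every bay the tray's spring asks for about 3 N at the top and 7 N at the bottom, 1 to 2 N more while moving; at the end stop the force climbs by about 12 N per mm; more than 24 N down on a tray, or between pack and lamp, does damage.
- lamp: LED work lamp: dark box, blue-grey top, 100 mm (own x) x 118 mm (own y) x 85 mm tall, fixed to the bench, turned about z; lens panel on its -x face (8 mm more), fins on +x (10 mm more), a blue-grey bumper tube along each side (12 mm more a side, up to 75 mm high). Origin: centre of its underside. One vertical battery bay in the middle of the top, empty at the start.
- lamp_mouth (a point): Centre of the mouth of the lamp's battery bay, level with the lamp's top, 85 mm above the bench. Slot 48.4 mm (along the lamp's x) x 34.4 mm (along its y). A pack set on the raised tray stands 32 mm deep with 32 mm showing.
- lamp_tray (a joint): How far the tray of the lamp's bay is down, m: 0 raised; caught at 0.016 to 0.027, as its catch was adjusted, not known beforehand. To catch, push it some 4 mm beyond that depth, to its end stop, and let go: it comes back up to the catch. A push that stops short lets it rise again; a second full push releases it. Spring and stop as in the dock.
- bearing: Ball bearing, 52 mm across, 16 mm high, lying flat near the bench's front edge; a bystander. Origin: centre of its underside.
- plug: Spark plug, 62 mm long (own y), 21 mm high, lying near the middle; a bystander. Origin: centre of its underside.
- tape: Roll of black insulating tape, 89 mm across, 19 mm high, lying flat near the middle; a bystander. Origin: centre of its underside.
- feeler: Steel feeler gauge, 105 mm long (own y), 10 mm high, near the bench's front edge; a bystander. Origin: centre of its underside.
Things that resemble listed ones, but are neither listed nor needed, are in the scene too. Leave any blue or orange look-alike of the flat_pack alone.

How it is judged:
By the outcome, as a careful person would: the job done as asked, in the order asked, and still so for the second after the job is handed in, with the robot touching nothing.
It also fails if it takes over 56 s, if anything falls off the work surface, if the arm or the gripper's body presses on something with over 40 N, if the wrist force passes 120 N, or if a joint passes its speed limit or range.

## Robot

A 6-joint arm with a two-finger parallel gripper is mounted at the origin on a cart in front of the work surface, level with it; the furniture and walls round the work are solid. World frame = base frame: x ahead of the robot, y to its left, z up, the work surface at z = 0. Lengths are in m, angles in rad, forces in N, time in s.
With the tool pointing down it reaches from about 0.4 to 0.825 m from the base axis. Payload 7 kg.
Tool frame: the origin (TCP) lies midway between the tips of the shut fingers; the grasp point (between the pads) lies 19 mm behind it; z points along the fingers, x is the direction in which the jaws open and shut, and the axes are right-handed (so a half turn about z gives the same grasp; the last joint's range is limited). The gripper opens to 88 mm and grips with 3 to 60 N. Pads are 19 mm wide; open, the fingers measure 130 mm over their backs; the gripper's body (78 mm by 193 mm) begins 47 mm behind the grasp point.
Start: joints at [1.485, 0.359, 0.012, 0, -1.224, -0.288], TCP at [0.246, 0.628, 0.227] pointing down, gripper open.
Joint ranges: [-3.07, 3.07], [-1.43, 2.12], [-1.02, 1.25], [-3.03, 1.67], [-3.05, -0], [-3.03, 3.03]. Speed limits (rad/s): [2.39, 2.39, 3.01, 3.14, 3.14, 3.14].

## Interface

Orientations are given as [roll, pitch, yaw] about the fixed x, y, z axes, in that order (R = Rz(yaw) Ry(pitch) Rx(roll)).
In Python, from station import arm, viewer, ticket gives the robot as it stands. The module is installed in compiled form; this text tells all that it offers.
- The arm moves only by the tool step_arm, never from a script. Its argument "targets" is a list of rows, each a list of 3 entries, a list of its own where there are three numbers: the shift along the tool's x, y, z in m, then the turn, a rotation vector about the tool's x, y, z in degrees, then the opening, from -1 (shut) to 1 (fully open), so that 0 is half open. A call has exactly 8 rows; each row shifts and turns the commanded pose from where the row before left it, along the tool's axes as they then stand; what a row does not reach is not made up. A row lasts 1/10 s, in which the tool goes at most 50 mm and 8.59 degrees, less where a joint would pass 70% of its speed; a pose out of reach is approached as far as the arm can. A call is refused whole if a number of a shift passes 0.05 or a number of a turn 8.59, either way. A call with a gripper value outside its range is refused whole. The fingers move at their own pace and stop on an object; "grip_force" is the grip in N (left out, the last holds). Time passes only in rows, so rows that do not move let the fingers close, or fill a call up. It gives the time, the measured TCP pose, the force and the opening at its end, in the units of the state.
- arm.get_state(): the state, without advancing time (a new reading comes with each control period).
- viewer.grab_frame(name): name is "scene" or "top"; returns (picture, depth): 480x640x3 uint8, red, green, blue; 480x640 float32, m along the optical axis (not along the pixel's ray), 0 where there is no reading.
- viewer.calibration(name): a dict with "fov_y" (degrees; the focal length in pixels is half the picture's height over the tangent of half this angle, whatever the lens; pixels are square), "cx", "cy" (the principal point, pixels), "world_to_cam" (4x4, takes a point from world to camera coordinates). Camera axes: x right, y up, looking along -z (the intrinsics and any distortion apply to the point x, -y, -z); pixel columns grow to the right and rows downward; lengths in m; the calibration is good to about 2 mm. A picture is of the moment at which its call begins. calibration takes no time and is no camera call.
- ticket.job_done(): hands the job in, once; it reports no verdict.
The state is a dict: "t": time; "q": joint angles; "qd": joint speeds; "joint_efforts": joint torques, N m; "eef_pos": TCP position; "ee_rot": TCP orientation; "force": force on the tool from outside, world axes, zero at the start; "moment": the same for the moment, N m; "width": finger opening in m.
Only numpy, scipy, OpenCV 4.12 (cv2) and the standard library are available. Lean on these libraries where they do the work, as an engineer would, in place of code of your own. Each camera call takes 0.05 s, during which the arm holds its last target.

## Working session

There is one attempt and no reset: what is moved stays moved. The work goes in short steps, Python scripts to look and compute and a tool call to move; the robot and the scene stay as the last step left them, time stands still between calls to the robot, and variables do not carry over. Pictures are saved under pics/ and viewed, and the job is handed in when it is done.

Besides the shell and the picture viewer there is one more tool, called as name(argument=value, ...) on one line, values as JSON. step_arm: Moves the arm, as the interface text tells. Its arguments: {"type":"object","properties":{"targets":{"type":"array"},"grip_force":{"type":"number"}},"required":["targets"]}

```bash
mkdir -p pics; python3 - <<'E'
from station import arm, viewer, ticket
import cv2, numpy as np
print(arm.get_state())
for n in("scene","top"):
    p,d=viewer.grab_frame(n); c=viewer.calibration(n); print(n,c)
    cv2.imwrite(f"pics/{n}0.png",p[:,:,::-1]); np.savez(f"{n}0.npz",p=p,d=d)
E
```

```text
{'t': 0.0, 'q': array([ 1.48509842e+00,  3.59399386e-01,  1.10557431e-02, -3.71561633e-04,
       -1.22409135e+00, -2.88096805e-01]), 'qd': array([-6.13141626e-04,  1.33759264e-03,  7.41248491e-05,  1.46150192e-03,
        1.12225038e-04,  2.20664277e-03]), 'joint_efforts': array([-2.74924656e-03, -5.82707191e+01,  2.93053919e+01,  6.99676126e+00,
        7.12816996e-03, -1.78567143e-04]), 'eef_pos': array([0.2463177 , 0.62792335, 0.22560939]), 'ee_rot': array([-3.14146191e+00, -1.67038351e-03, -1.94471769e+00]), 'force': array([ 1.13611002,  0.76622962, -0.05453866]), 'moment': array([ 0.03844522,  0.0096764 , -0.01984829]), 'width': 0.0876972163078555}
scene {'fov_y': 49.642123204856205, 'cx': 315.81599481391055, 'cy': 243.23397570548303, 'world_to_cam': array([[ 0.66747275, -0.74425659,  0.02371218, -0.48945858],
       [ 0.29747927,  0.2957108 ,  0.90777817, -0.1499033 ],
       [-0.68263183, -0.5988633 ,  0.41877981, -1.50914184],
       [ 0.        ,  0.        ,  0.        ,  1.        ]])}
top {'fov_y': 57.203382523253765, 'cx': 315.70369203629747, 'cy': 233.17262166980635, 'world_to_cam': array([[ 0.02402247, -0.99961086, -0.01417906, -0.23263252],
       [ 0.99678409,  0.02286512,  0.07680275, -0.45454834],
       [-0.07644866, -0.01597846,  0.99694548, -1.25696624],
       [ 0.        ,  0.        ,  0.        ,  1.        ]])}
```

View pics/scene0.png

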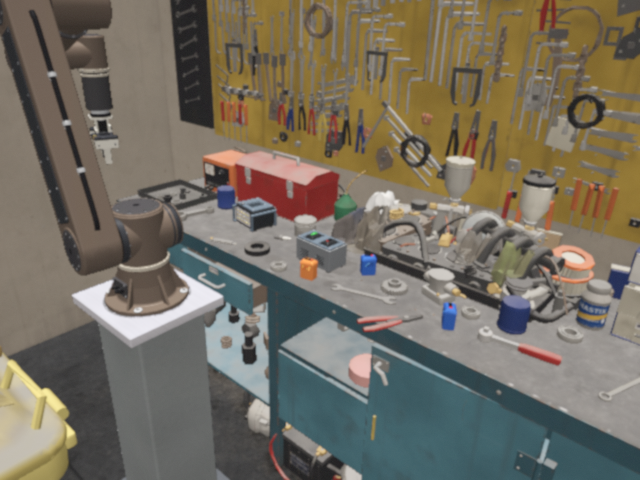

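View pics/top0.png

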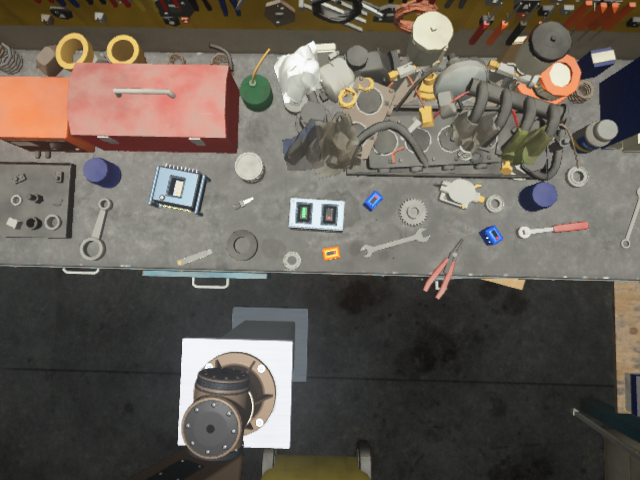

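```bash
python3 - <<'E'
import cv2, numpy as np
a=cv2.imread("pics/top0.png");b=cv2.imread("pics/scene0.png")
k=dict(interpolation=cv2.INTER_CUBIC)
c1=cv2.resize(a[185:245,275:355],(400,300),**k); c2=cv2.resize(a[155:225,135:225],(400,300),**k)
c3=cv2.resize(b[220:280,290:370],(400,300),**k); c4=cv2.resize(b[190:235,225:285],(400,300),**k)
cv2.imwrite("pics/crop0.png",np.vstack([np.hstack([c1,c2]),np.hstack([c3,c4])]))
E
```

```text
(no output)
```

View pics/crop0.png

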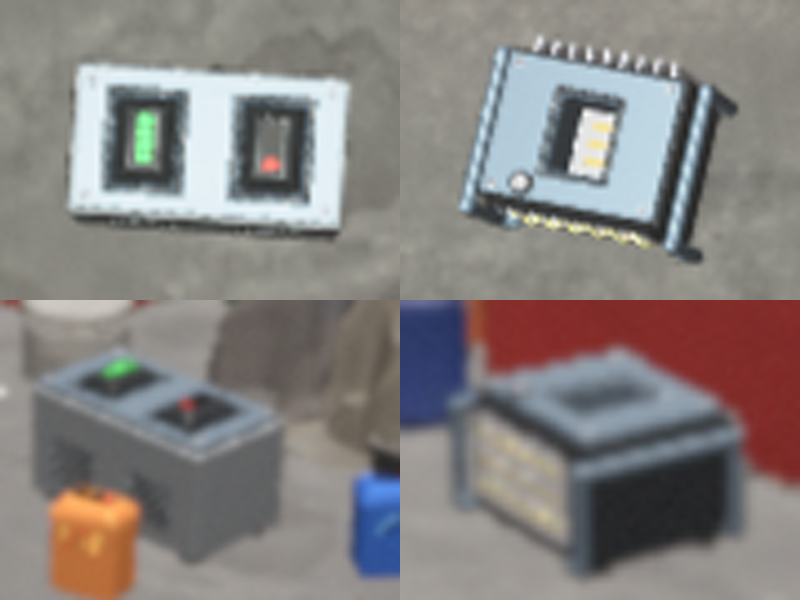

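The packs: green-barred pack in the dock's left bay at top pixel (304,213) = charged_pack (grey/black with four green bars); red-barred at (329,214) = flat_pack; blue (372,200), (490,235) and orange (331,253) are look-alikes. The lamp with its empty bay is at (178,188). Measuring now.

```bash
cat > h.py <<'E'
import numpy as np, cv2
from station import viewer
def cal(n):
    c=viewer.calibration(n); f=240/np.tan(np.radians(c["fov_y"])/2); return f,c["cx"],c["cy"],np.array(c["world_to_cam"])
def rayz(n,uv,z):
    f,cx,cy,M=cal(n); uv=np.atleast_2d(uv).astype(float)
    d=np.c_[(uv[:,0]-cx)/f,-(uv[:,1]-cy)/f,-np.ones(len(uv))]
    R,t=M[:3,:3],M[:3,3]; C=-R.T@t; D=d@R
    return C+D*((z-C[2])/D[:,2])[:,None]
def dep(n,uv,d):
    f,cx,cy,M=cal(n); uv=np.atleast_2d(uv).astype(float)
    p=np.c_[(uv[:,0]-cx)/f*d,-(uv[:,1]-cy)/f*d,-d]
    return (p-M[:3,3])@M[:3,:3]
def proj(n,X):
    f,cx,cy,M=cal(n); p=np.atleast_2d(X)@M[:3,:3].T+M[:3,3]
    return np.c_[cx+f*p[:,0]/-p[:,2], cy-f*p[:,1]/-p[:,2]]
E
python3 - <<'E'
from h import *
z=np.load("top0.npz");p,d=z["p"],z["d"]
hsv=cv2.cvtColor(p,cv2.COLOR_RGB2HSV)
def pt(n,uv,d): return dep(n,uv,np.array([d[v,u] for u,v in uv]))
print("table",pt("top",[(260,210),(220,230),(350,235),(140,230)],d).round(3))
print("dock top",pt("top",[(317,205),(317,225),(316,213)],d).round(3), "pack",pt("top",[(304,213),(329,213)],d).round(3))
print("lamp",pt("top",[(165,180),(195,195),(175,200)],d).round(3))
for nm,(u0,v0,u1,v1) in dict(dock=(280,190,352,240),lamp=(140,158,215,220)).items():
    # height mask
    vv,uu=np.mgrid[v0:v1,u0:u1]; P=dep("top",np.c_[uu.ravel(),vv.ravel()],d[v0:v1,u0:u1].ravel())
    H=P[:,2].reshape(uu.shape)
    m=((H>.079)&(H<.10)).astype(np.uint8)
    n,l,s,_=cv2.connectedComponentsWithStats(m); i=1+s[1:,4].argmax(); m=(l==i).astype(np.uint8)
    c=max(cv2.findContours(m,0,1)[0],key=cv2.contourArea)[:,0]+[u0,v0]
    W=rayz("top",c,.085)[:,:2]
    print(nm,"depthmask",cv2.minAreaRect((W*1000).astype(np.float32)))
    S=hsv[v0:v1,u0:u1]; 
    print(S[5,5], hsv[205,317],hsv[180,165])
E
```

```text
table [[ 0.526 -0.056  0.001]
 [ 0.464  0.06  -0.001]
 [ 0.458 -0.322  0.002]
 [ 0.458  0.294  0.005]]
dock top [[ 0.532 -0.225  0.089]
 [ 0.477 -0.226  0.089]
 [ 0.51  -0.223  0.089]] pack [[ 0.508 -0.19   0.094]
 [ 0.51  -0.258  0.096]]
lamp [[0.593 0.199 0.084]
 [0.553 0.114 0.081]
 [0.538 0.168 0.085]]
dock depthmask ((507.058837890625, -222.79519653320312), (151.07354736328125, 83.73609161376953), 87.4027099609375)
[ 27  16 141] [ 99  18 245] [100  45 217]
lamp depthmask ((571.3740844726562, 168.69007873535156), (120.5907211303711, 104.20433044433594), 79.83953857421875)
[ 21  17 147] [ 99  18 245] [100  45 217]
```

```bash
python3 - <<'E'
from h import *
def rects(n,box,z,test,lab,sc=6):
    p=np.load(n+"0.npz")["p"]; u0,v0,u1,v1=box
    g=cv2.resize(p[v0:v1,u0:u1],None,fx=sc,fy=sc,interpolation=cv2.INTER_CUBIC)
    m=test(g.astype(int)).astype(np.uint8)
    m=cv2.morphologyEx(m,cv2.MORPH_OPEN,np.ones((7,7),np.uint8))
    cs,h=cv2.findContours(m,cv2.RETR_CCOMP,cv2.CHAIN_APPROX_NONE)
    for c,hh in zip(cs,h[0]):
        if cv2.contourArea(c)<sc*sc*12: continue
        uv=(c[:,0]+.5)/sc-.5+[u0,v0]
        W=(rayz(n,uv,z)[:,:2]*1000).astype(np.float32)
        r=cv2.minAreaRect(W)
        mm=cv2.moments(W.reshape(-1,1,2)); 
        print(n,lab,"hole" if hh[3]>=0 else "outer",np.round(r[0],1),np.round(r[1],1),round(r[2],1),"centroid",round(mm["m10"]/mm["m00"],1),round(mm["m01"]/mm["m00"],1))
rects("top",(280,190,352,240),.085,lambda g:(g[...,2]>170)&(g.min(-1)>150),"dock")
rects("top",(140,158,215,220),.085,lambda g:(g[...,2]>150)&(g[...,2]-g[...,0]>20),"lamp")
rects("top",(280,190,352,240),.093,lambda g:(g[...,1]-g[...,0]>50),"green")
rects("top",(280,190,352,240),.093,lambda g:(g[...,0]-g[...,1]>50),"red")
for n,t in (("dock",[.507,-.223]),("lamp",[.571,.169])): print(n,proj("scene",[[*t,.085]]))
p=np.load("scene0.npz")["p"]
print(p[235,312:335],p[213,255])
E
```

```text
top dock outer [ 508.7 -223.1] [150.6  82.4] 87.4 centroid 508.8 -223.2
top dock hole [ 507.2 -258.4] [45.7 60.1] 87.2 centroid 507.3 -258.2
top dock hole [ 510.7 -188.1] [45.8 59.7] 87.9 centroid 510.7 -188.2
top lamp outer [557.  101.2] [  6.9 109.5] 80.0 centroid 557.0 101.2
top lamp outer [576.1 169.2] [112.1  93.4] 80.0 centroid 576.4 168.0
top lamp hole [576.1 169. ] [46.6 60.2] 80.1 centroid 576.0 168.9
top lamp outer [579.3 230.4] [  8.4 109.6] 80.2 centroid 579.1 230.5
top green outer [ 510.8 -188.5] [10.8 28.5] 89.4 centroid 510.9 -188.4
dock [[321.02780895 239.49893888]]
lamp [[254.51101063 204.38111534]]
[[ 79 126  84]
 [ 74 114  80]
 [ 70  95  74]
 [ 66  78  70]
 [ 63  68  66]
 [ 63  65  66]
 [ 60  62  64]
 [ 62  64  66]
 [ 70  75  80]
 [ 89  98 105]
 [104 114 123]
 [116 127 137]
 [132 144 154]
 [143 155 166]
 [147 158 167]
 [149 156 162]
 [152 155 158]
 [153 153 154]
 [146 144 144]
 [119 117 116]
 [ 97  93  91]
 [ 96  90  86]
 [104  96  93]] [ 88  96 105]
```

```bash
python3 - <<'E'
from h import *
p=np.load("scene0.npz")["p"].astype(int); d=np.load("scene0.npz")["d"]
g=(p[...,1]-p[...,0]>25)&(p[...,1]-p[...,2]>20); g[:225]=0;g[250:]=0;g[:,:300]=0;g[:,330:]=0
v,u=np.nonzero(g);print("green scene",u.mean(),v.mean(),len(u),rayz("scene",[[u.mean(),v.mean()]],.093))
print(dep("scene",[[u.mean(),v.mean()]],np.array([d[int(v.mean()),int(u.mean())]])))
# predicted corners overlay
im=cv2.imread("pics/scene0.png"); S=4
u0,v0=220,180
big=cv2.resize(im[v0:v0+110,u0:u0+150],None,fx=S+1,fy=S+1,interpolation=cv2.INTER_CUBIC)
def box(c,yaw,a,b,col):
    y=np.radians(yaw);R=np.array([[np.cos(y),-np.sin(y)],[np.sin(y),np.cos(y)]])
    P=np.array([[a,b],[-a,b],[-a,-b],[a,-b]])/2@R.T+c
    uv=(proj("scene",np.c_[P,np.full(4,.085)])-[u0,v0]+.5)*(S+1)
    cv2.polylines(big,[uv.astype(int)],True,col,1)
box([.5088,-.2232],-2.5,.084,.152,(0,0,255));box([.576,.169],-10,.1,.118,(0,0,255));box([.576,.169],-10,.0484,.0344,(0,255,255))
box([.5107,-.1882],-2.5,.0484,.0344,(0,255,255))
cv2.imwrite("pics/ov.png",big)
E
```

```text
green scene 313.40909090909093 233.36363636363637 22 [[ 0.51263147 -0.18428481  0.093     ]]
[[ 0.50505543 -0.19100667  0.09744065]]
```

View pics/ov.png

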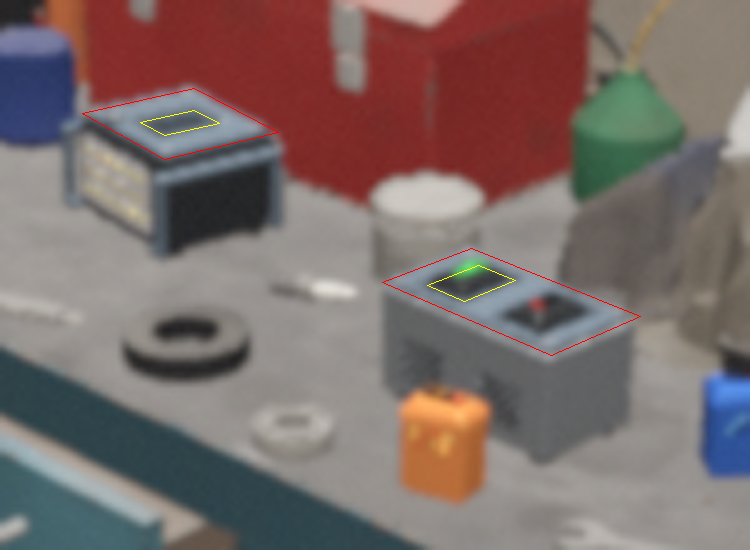

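step_arm(targets=[[[0,0,0],[0,0,-6.3],-1],[[0,0,0],[0,0,-6.3],-1],[[0,0,0],[0,0,-6.3],-1],[[0.04,-0.015,0],[0,0,0],-1],[[0.04,-0.015,0],[0,0,0],-1],[[0.04,-0.015,0],[0,0,0],-1],[[0.04,-0.015,0],[0,0,0],-1],[[0.04,-0.015,0],[0,0,0],-1]])

```text
t: 0.9
eef_pos: [0.3128, 0.4233, 0.2262]
ee_rot: [3.141, -0.001, -1.615]
force: [-0.2, 0.2, 0.4]
width: 0.0295
```

step_arm(targets=[[[0.045,-0.0168,0],[0,0,0],-1],[[0.045,-0.0168,0],[0,0,0],-1],[[0.045,-0.0168,0],[0,0,0],-1],[[0.045,-0.0168,0],[0,0,0],-1],[[0.045,-0.0168,0],[0,0,0],-1],[[0.045,-0.0168,0],[0,0,0],-1],[[0.045,-0.0168,0],[0,0,0],-1],[[0.045,-0.0168,0],[0,0,0],-1]])

```text
t: 1.7
eef_pos: [0.431, 0.0578, 0.2267]
ee_rot: [-3.141, 0.0, -1.614]
force: [1.7, 1.4, 0.9]
width: 0.0004
```

step_arm(targets=[[[0.04,-0.015,0.01],[0,0,0],-1],[[0.04,-0.015,0.01],[0,0,0],-1],[[0.04,-0.015,0.015],[0,0,0],-1],[[0.04,-0.015,0.015],[0,0,0],-1],[[0.04,-0.015,0.015],[0,0,0],-1],[[0.04,-0.015,0.015],[0,0,0],-1],[[0,0,0.015],[0,0,0],-1],[[0,0,0],[0,0,0],-1]])

```text
t: 2.5
eef_pos: [0.5085, -0.1851, 0.1288]
ee_rot: [3.136, 0.0, -1.618]
force: [-0.8, 0.0, 0.6]
width: 0.0003
```

```bash
python3 - <<'E'
from h import *
from station import arm
s=arm.get_state();print(s["eef_pos"],s["ee_rot"],s["force"],s["moment"],s["width"])
p,d=viewer.grab_frame("scene");q,_=viewer.grab_frame("top")
k=dict(interpolation=cv2.INTER_CUBIC)
cv2.imwrite("pics/a1.png",np.hstack([cv2.resize(p[190:280,270:370],(400,360),**k),cv2.resize(q[170:260,270:370],(400,360),**k)])[:,:,::-1])
E
```

```text
[ 0.50853534 -0.18507253  0.12881067] [ 3.13631369e+00  3.79786317e-04 -1.61791687e+00] [-0.83497543  0.03731065  0.56826661] [ 0.01734883  0.0213829  -0.02702816] 0.0003391750848904737
```

View pics/a1.png

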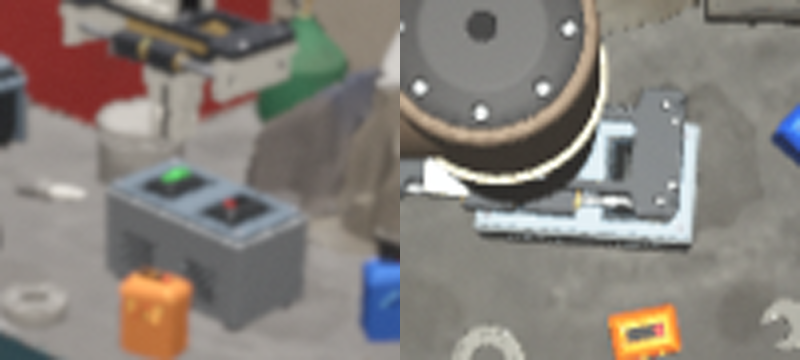

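step_arm(targets=[[[0.003,-0.002,0.006],[0,0,0],-1],[[0,0,0.006],[0,0,0],-1],[[0,0,0.006],[0,0,0],-1],[[0,0,0.005],[0,0,0],-1],[[0,0,0.004],[0,0,0],-1],[[0,0,0.003],[0,0,0],-1],[[0,0,0.0],[0,0,0],-1],[[0,0,0.0],[0,0,0],-1]])

```text
t: 3.4
eef_pos: [0.5124, -0.1871, 0.1016]
ee_rot: [-3.142, -0.0, -1.615]
force: [-0.2, -0.8, 1.1]
width: 0.0004
```

```bash
python3 - <<'E'
from h import *
from station import arm
s=arm.get_state();print(s["eef_pos"],s["ee_rot"],s["force"],s["moment"],s["width"]); print(proj("scene",[s["eef_pos"]]))
p,d=viewer.grab_frame("scene");k=dict(interpolation=cv2.INTER_CUBIC)
cv2.imwrite("pics/a2.png",cv2.resize(p[205:265,280:360],(640,480),**k)[:,:,::-1])
E
```

```text
[ 0.51239887 -0.1871422   0.1016087 ] [-3.14158078e+00 -9.45072603e-05 -1.61466984e+00] [-0.20129373 -0.81992702  1.12060973] [-0.02855197 -0.03014576  0.01808633] 0.00042082966305503655
[[314.06373501 231.23089514]]
```

View pics/a2.png

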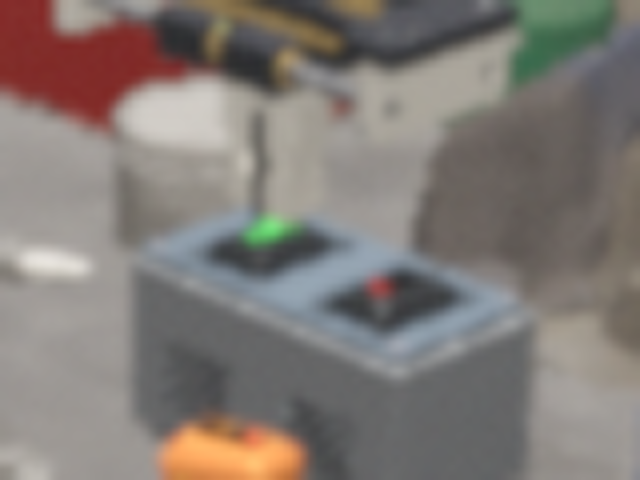

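step_arm(targets=[[[0,0,0.0015],[0,0,0],-1],[[0,0,0.0015],[0,0,0],-1],[[0,0,0.0015],[0,0,0],-1],[[0,0,0.0015],[0,0,0],-1],[[0,0,0.001],[0,0,0],-1],[[0,0,0.001],[0,0,0],-1],[[0,0,0.001],[0,0,0],-1],[[0,0,0.0],[0,0,0],-1]])

```text
t: 4.25
eef_pos: [0.5125, -0.1872, 0.093]
ee_rot: [-3.141, -0.0, -1.614]
force: [-1.6, 1.4, 5.7]
width: 0.0003
```

step_arm(targets=[[[0,0,0.0005],[0,0,0],-1],[[0,0,0.0005],[0,0,0],-1],[[0,0,0.0005],[0,0,0],-1],[[0,0,0.0005],[0,0,0],-1],[[0,0,0.0005],[0,0,0],-1],[[0,0,0.0005],[0,0,0],-1],[[0,0,0.0],[0,0,0],-1],[[0,0,0.0],[0,0,0],-1]])

```text
t: 5.05
eef_pos: [0.5126, -0.1872, 0.0903]
ee_rot: [-3.141, -0.0, -1.614]
force: [-1.4, 1.1, 6.5]
width: 0.0002
```

step_arm(targets=[[[0,0,0.0004],[0,0,0],-1],[[0,0,0.0004],[0,0,0],-1],[[0,0,0.0004],[0,0,0],-1],[[0,0,0.0004],[0,0,0],-1],[[0,0,0],[0,0,0],-1],[[0,0,0],[0,0,0],-1],[[0,0,0.0],[0,0,0],-1],[[0,0,0.0],[0,0,0],-1]])

```text
t: 5.85
eef_pos: [0.5126, -0.1872, 0.0888]
ee_rot: [-3.141, -0.0, -1.614]
force: [-2.4, 0.6, 7.4]
width: 0.0005
```

step_arm(targets=[[[0,0,0.0003],[0,0,0],-1],[[0,0,0.0003],[0,0,0],-1],[[0,0,0.0002],[0,0,0],-1],[[0,0,0],[0,0,0],-1],[[0,0,0],[0,0,0],-1],[[0,0,0],[0,0,0],-1],[[0,0,0.0],[0,0,0],-1],[[0,0,0.0],[0,0,0],-1]])

```text
t: 6.65
eef_pos: [0.5128, -0.1873, 0.0885]
ee_rot: [-3.14, -0.0, -1.614]
force: [-2.9, 1.7, 12.0]
width: 0.0004
```

step_arm(targets=[[[0,0,0.0002],[0,0,0],-1],[[0,0,-0.005],[0,0,0],-1],[[0,0,-0.012],[0,0,0],-1],[[0,0,-0.015],[0,0,0],-1],[[0,0,-0.015],[0,0,0],-1],[[0,0,-0.01],[0,0,0],-1],[[0,0,0],[0,0,0],0.14],[[0,0,0.0],[0,0,0],0.14]])

```text
t: 7.45
eef_pos: [0.5122, -0.187, 0.1438]
ee_rot: [-3.141, 0.0, -1.615]
force: [0.1, 0.9, -0.1]
width: 0.0111
```

```bash
python3 - <<'E'
from h import *
from station import arm
s=arm.get_state();print(s["eef_pos"],s["ee_rot"],s["force"],s["width"])
p,d=viewer.grab_frame("scene");k=dict(interpolation=cv2.INTER_CUBIC)
cv2.imwrite("pics/a3.png",cv2.resize(p[205:265,280:360],(640,480),**k)[:,:,::-1])
E
```

```text
[ 0.51216786 -0.18699699  0.14382834] [-3.14146639e+00  2.68508458e-04 -1.61492308e+00] [ 0.08614882  0.86656088 -0.05128127] 0.011111346967857249
```

View pics/a3.png

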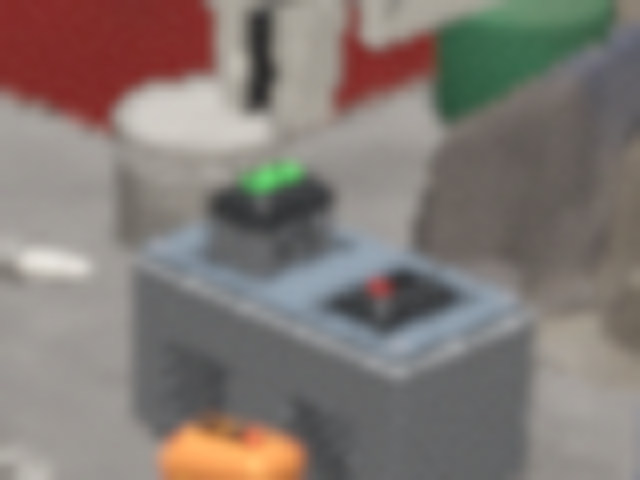

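step_arm(targets=[[[0.001,0.0015,0],[0,0,0],0.14],[[0,0,0],[0,0,0],0.14],[[0,0,0],[0,0,0],0.14],[[0,0,0],[0,0,0],0.14],[[0,0,0.01],[0,0,0],0.14],[[0,0,0.01],[0,0,0],0.14],[[0,0,0.01],[0,0,0],0.14],[[0,0,0.008],[0,0,0],0.14]])

```text
t: 8.3
eef_pos: [0.5102, -0.1879, 0.1045]
ee_rot: [3.14, 0.0, -1.615]
force: [-0.2, -0.3, -0.1]
width: 0.0502
```

step_arm(targets=[[[0,0,0.006],[0,0,0],0.14],[[0,0,0.005],[0,0,0],0.14],[[0,0,0.003],[0,0,0],0.14],[[0,0,0],[0,0,0],0.14],[[0,0,0],[0,0,0],-0.4],[[0,0,0],[0,0,0],-0.4],[[0,0,0],[0,0,0],-0.4],[[0,0,0],[0,0,0],-0.4]], grip_force=25)

```text
t: 9.1
eef_pos: [0.511, -0.188, 0.0923]
ee_rot: [-3.141, 0.0, -1.615]
force: [0.8, 1.0, 1.4]
width: 0.0318
```

```bash
python3 - <<'E'
from h import *
from station import arm
s=arm.get_state();print(s["eef_pos"],s["ee_rot"],s["force"],s["width"])
p,d=viewer.grab_frame("scene");k=dict(interpolation=cv2.INTER_CUBIC)
cv2.imwrite("pics/a4.png",cv2.resize(p[205:265,280:360],(640,480),**k)[:,:,::-1])
E
```

```text
[ 0.51104263 -0.18800189  0.09228328] [-3.14090330e+00  1.16659283e-05 -1.61467411e+00] [0.75898986 0.99464176 1.39122948] 0.03183902769216867
```

View pics/a4.png

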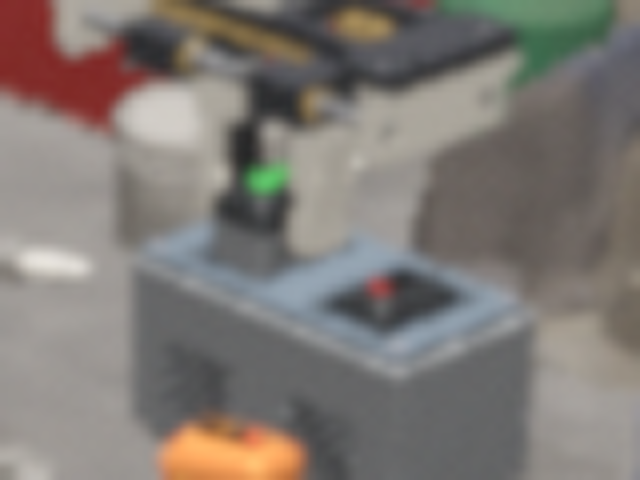

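step_arm(targets=[[[0,0,-0.004],[0,0,0],-0.4],[[0,0,-0.008],[0,0,0],-0.4],[[0,0,-0.012],[0,0,0],-0.4],[[0,0,-0.012],[0,0,0],-0.4],[[0,0,-0.012],[0,0,0],-0.4],[[0,0,-0.012],[0,0,0],-0.4],[[0,0,-0.01],[0,0,0],-0.4],[[0,0,-0.01],[0,0,0],-0.4]])

```text
t: 9.95
eef_pos: [0.5108, -0.188, 0.173]
ee_rot: [-3.141, 0.0, -1.615]
force: [-0.4, -0.4, -1.1]
width: 0.0318
```

```bash
python3 - <<'E'
from h import *
from station import arm
s=arm.get_state();print(s["eef_pos"],s["ee_rot"],s["force"],s["width"])
p,d=viewer.grab_frame("scene");k=dict(interpolation=cv2.INTER_CUBIC)
cv2.imwrite("pics/a5.png",cv2.resize(p[185:260,270:370],(640,480),**k)[:,:,::-1])
t=np.array([.576,.169]);dl=t-s["eef_pos"][:2];y=s["ee_rot"][2];print(dl, dl@[np.cos(y),np.sin(y)], dl@[np.sin(y),-np.cos(y)])
E
```

```text
[ 0.51079876 -0.18801462  0.17299458] [-3.14121059e+00  5.40102268e-05 -1.61473112e+00] [-0.37069822 -0.41805754 -1.06011676] 0.03178184083101597
[0.06520124 0.35701462] -0.3595337952023311 -0.04945800688334127
```

View pics/a5.png

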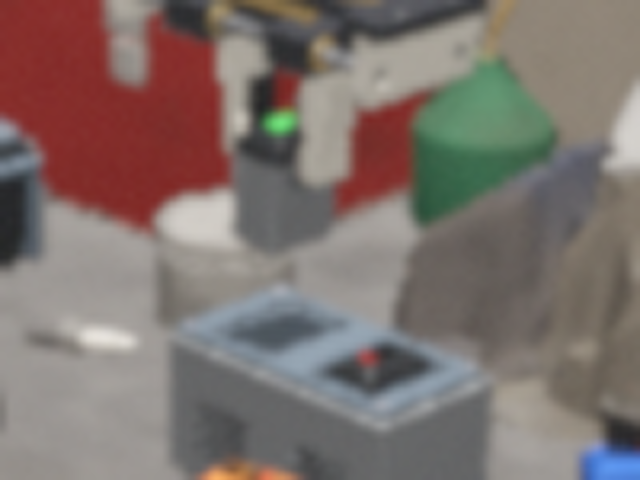

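step_arm(targets=[[[-0.02,-0.0025,0],[0,0,0],-0.4],[[-0.03,-0.004,0],[0,0,0],-0.4],[[-0.035,-0.005,0],[0,0,0],-0.4],[[-0.035,-0.005,0],[0,0,0],-0.4],[[-0.035,-0.005,0],[0,0,0],-0.4],[[-0.035,-0.005,0],[0,0,0],-0.4],[[-0.035,-0.005,0],[0,0,0],-0.4],[[-0.035,-0.005,0],[0,0,0],-0.4]])

```text
t: 10.8
eef_pos: [0.5586, 0.0716, 0.1719]
ee_rot: [3.141, -0.0, -1.615]
force: [1.7, -0.4, -1.9]
width: 0.0319
```

step_arm(targets=[[[-0.035,-0.005,0],[0,0,0],-0.4],[[-0.03,-0.004,0],[0,0,0],-0.4],[[-0.02,-0.0025,0],[0,0,0],-0.4],[[-0.013,-0.0015,0],[0,0,0],-0.4],[[0,0,0],[0,0,2.5],-0.4],[[0,0,0],[0,0,2.5],-0.4],[[0,0,0],[0,0,2.5],-0.4],[[0,0,0],[0,0,0],-0.4]])

```text
t: 11.6
eef_pos: [0.5758, 0.1668, 0.1718]
ee_rot: [3.141, -0.0, -1.747]
force: [1.0, 0.1, -1.8]
width: 0.0319
```

```bash
python3 - <<'E'
from h import *
from station import arm
s=arm.get_state();print(s["eef_pos"],s["ee_rot"],s["force"],s["width"])
p,d=viewer.grab_frame("scene");q,_=viewer.grab_frame("top");k=dict(interpolation=cv2.INTER_CUBIC)
cv2.imwrite("pics/a6.png",np.hstack([cv2.resize(p[150:240,205:295],(400,400),**k),cv2.resize(q[140:230,130:220],(400,400),**k)])[:,:,::-1])
t=np.array([.576,.169]);dl=t-s["eef_pos"][:2];y=s["ee_rot"][2];print(dl, dl@[np.cos(y),np.sin(y)], dl@[np.sin(y),-np.cos(y)],np.degrees(y))
E
```

```text
[0.57580036 0.16681014 0.17184965] [ 3.14116745e+00 -3.75669887e-04 -1.74691460e+00] [ 1.04850897  0.13960055 -1.79458833] 0.03188150570952036
[0.00019964 0.00218986] -0.002190966832089224 0.00018712847940951946 -100.09083349438401
```

View pics/a6.png

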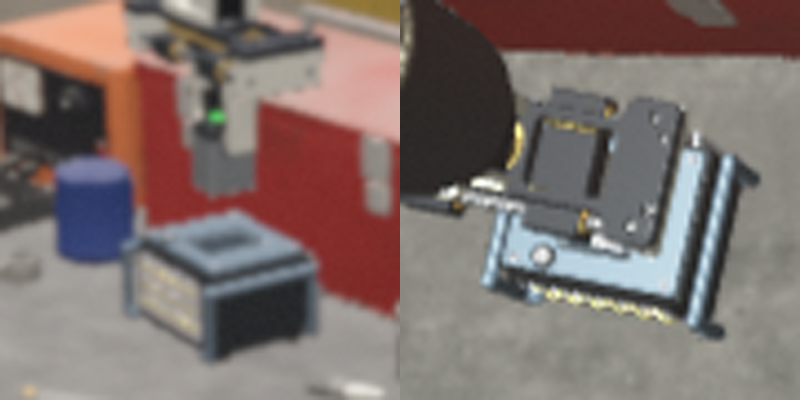

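step_arm(targets=[[[-0.002,0,0.005],[0,0,0],-0.4],[[0,0,0.01],[0,0,0],-0.4],[[0,0,0.01],[0,0,0],-0.4],[[0,0,0.01],[0,0,0],-0.4],[[0,0,0.006],[0,0,0],-0.4],[[0,0,0.002],[0,0,0],-0.4],[[0,0,0],[0,0,0],-0.4],[[0,0,0],[0,0,0],-0.4]])

```text
t: 12.5
eef_pos: [0.5766, 0.1695, 0.1293]
ee_rot: [-3.141, 0.0, -1.745]
force: [0.4, 0.4, -0.9]
width: 0.0323
```

```bash
python3 - <<'E'
from h import *
from station import arm
s=arm.get_state();print(s["eef_pos"],s["ee_rot"],s["force"],s["width"])
p,d=viewer.grab_frame("scene");k=dict(interpolation=cv2.INTER_CUBIC)
u0,v0=220,170;S=8
b=cv2.resize(p[v0:v0+65,u0:u0+80],None,fx=S,fy=S,interpolation=cv2.INTER_CUBIC)[:,:,::-1].copy()
def box(c,yaw,a,w,z,col):
    y=np.radians(yaw);R=np.array([[np.cos(y),-np.sin(y)],[np.sin(y),np.cos(y)]])
    P=np.array([[a,w],[-a,w],[-a,-w],[a,-w]])/2@R.T+c
    uv=(proj("scene",np.c_[P,np.full(4,z)])-[u0,v0]+.5)*S
    cv2.polylines(b,[uv.astype(int)],True,col,1)
e=s["eef_pos"]
box(e[:2],-10,.040,.026,e[2]-.0393,(0,0,255)); box(e[:2],-10,.046,.032,e[2]-.0393+.004,(0,0,255)); box([.576,.169],-10,.0484,.0344,.085,(0,255,255))
cv2.imwrite("pics/a7.png",b)
E
```

```text
[0.57660805 0.16954541 0.12929984] [-3.14105868e+00  2.76911734e-04 -1.74547422e+00] [ 0.38972611  0.41203238 -0.86452482] 0.032272748260408435
```

View pics/a7.png

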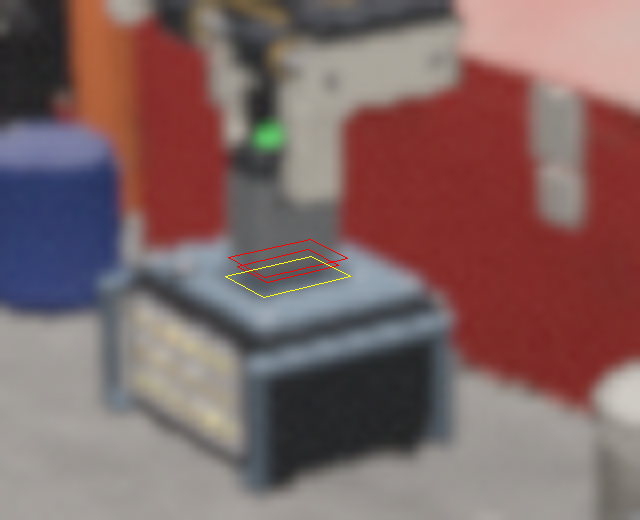

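step_arm(targets=[[[0.0003,0.0003,0.001],[0,0,0],-0.4],[[0,0,0.0015],[0,0,0],-0.4],[[0,0,0.0015],[0,0,0],-0.4],[[0,0,0.0015],[0,0,0],-0.4],[[0,0,0.0015],[0,0,0],-0.4],[[0,0,0.001],[0,0,0],-0.4],[[0,0,0],[0,0,0],-0.4],[[0,0,0],[0,0,0],-0.4]])

```text
t: 13.35
eef_pos: [0.576, 0.1692, 0.1209]
ee_rot: [3.142, -0.0, -1.746]
force: [-0.4, -0.1, -1.7]
width: 0.032
```

step_arm(targets=[[[0,0,0.0015],[0,0,0],-0.4],[[0,0,0.0015],[0,0,0],-0.4],[[0,0,0.0015],[0,0,0],-0.4],[[0,0,0.001],[0,0,0],-0.4],[[0,0,0.001],[0,0,0],-0.4],[[0,0,0],[0,0,0],-0.4],[[0,0,0],[0,0,0],-0.4],[[0,0,0],[0,0,0],-0.4]])

```text
t: 14.15
eef_pos: [0.576, 0.1692, 0.1145]
ee_rot: [-3.142, 0.0, -1.746]
force: [-0.6, -0.5, -1.5]
width: 0.0318
```

step_arm(targets=[[[0,0,0.003],[0,0,0],-0.4],[[0,0,0.003],[0,0,0],-0.4],[[0,0,0.003],[0,0,0],-0.4],[[0,0,0.003],[0,0,0],-0.4],[[0,0,0.003],[0,0,0],-0.4],[[0,0,0.002],[0,0,0],-0.4],[[0,0,0.001],[0,0,0],-0.4],[[0,0,0],[0,0,0],-0.4]])

```text
t: 14.95
eef_pos: [0.5759, 0.1691, 0.0963]
ee_rot: [3.141, -0.0, -1.746]
force: [0.3, -0.8, -1.5]
width: 0.0317
```

step_arm(targets=[[[0,0,0.001],[0,0,0],-0.4],[[0,0,0.001],[0,0,0],-0.4],[[0,0,0.001],[0,0,0],-0.4],[[0,0,0.0005],[0,0,0],-0.4],[[0,0,0],[0,0,0],-0.4],[[0,0,0],[0,0,0],-0.4],[[0,0,0],[0,0,0],-0.4],[[0,0,0],[0,0,0],-0.4]])

```text
t: 15.75
eef_pos: [0.576, 0.1692, 0.093]
ee_rot: [-3.142, 0.0, -1.746]
force: [0.0, 0.3, -2.1]
width: 0.0319
```

step_arm(targets=[[[0,0,0.0005],[0,0,0],-0.4],[[0,0,0.0005],[0,0,0],-0.4],[[0,0,0.0003],[0,0,0],-0.4],[[0,0,0.0],[0,0,0],-0.4],[[0,0,0],[0,0,0],-0.4],[[0,0,0],[0,0,0],-0.4],[[0,0,0],[0,0,0],-0.4],[[0,0,0],[0,0,0],-0.4]])

```text
t: 16.55
eef_pos: [0.5761, 0.1692, 0.0917]
ee_rot: [-3.141, 0.0, -1.746]
force: [-0.5, -0.8, 2.2]
width: 0.032
```

On the tray (force turned from −2 to +2 N). Open, rise, look.

step_arm(targets=[[[0,0,0],[0,0,0],0.14],[[0,0,0],[0,0,0],0.14],[[0,0,0],[0,0,0],0.14],[[0,0,-0.008],[0,0,0],0.14],[[0,0,-0.012],[0,0,0],0.14],[[0,0,-0.012],[0,0,0],0.14],[[0,0,-0.012],[0,0,0],0.14],[[0,0,0],[0,0,0],-1]])

```text
t: 17.35
eef_pos: [0.5773, 0.1699, 0.1385]
ee_rot: [-3.138, 0.003, -1.745]
force: [0.5, 0.4, 1.2]
width: 0.046
```

```bash
python3 - <<'E'
from h import *
from station import arm
s=arm.get_state();print(s["eef_pos"],s["ee_rot"],s["force"],s["width"])
p,d=viewer.grab_frame("scene");k=dict(interpolation=cv2.INTER_CUBIC)
cv2.imwrite("pics/a8.png",cv2.resize(p[170:235,220:300],None,fx=8,fy=8,**k)[:,:,::-1])
E
```

```text
[0.57726272 0.16985474 0.13845443] [-3.13822402e+00  2.65317818e-03 -1.74529130e+00] [0.51814047 0.35587992 1.23138324] 0.04604939391525371
```

View pics/a8.png

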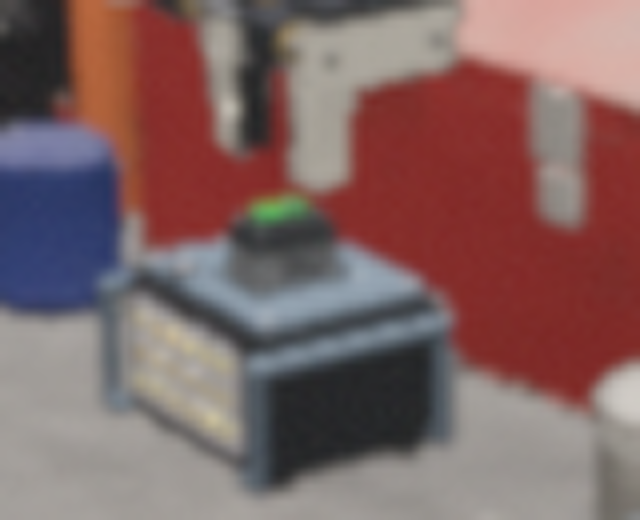

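step_arm(targets=[[[0,0,0],[0,0,0],-1],[[0,0,0],[0,0,0],-1],[[0,0,0],[0,0,0],-1],[[0,0,0.004],[0,0,0],-1],[[0,0,0.004],[0,0,0],-1],[[0,0,0.004],[0,0,0],-1],[[0,0,0.003],[0,0,0],-1],[[0,0,0],[0,0,0],-1]])

```text
t: 18.2
eef_pos: [0.5756, 0.169, 0.1199]
ee_rot: [3.141, -0.001, -1.746]
force: [-0.4, -0.6, 0.9]
width: 0.0004
```

step_arm(targets=[[[0,0,0.0015],[0,0,0],-1],[[0,0,0.0015],[0,0,0],-1],[[0,0,0.0015],[0,0,0],-1],[[0,0,0.0015],[0,0,0],-1],[[0,0,0.002],[0,0,0],-1],[[0,0,0.002],[0,0,0],-1],[[0,0,0.001],[0,0,0],-1],[[0,0,0],[0,0,0],-1]])

```text
t: 19.0
eef_pos: [0.5761, 0.1692, 0.1096]
ee_rot: [-3.141, 0.0, -1.746]
force: [-0.5, -0.3, 3.5]
width: 0.0006
```

step_arm(targets=[[[0,0,0.0015],[0,0,0],-1],[[0,0,0.0015],[0,0,0],-1],[[0,0,0.0015],[0,0,0],-1],[[0,0,0.0015],[0,0,0],-1],[[0,0,0.0015],[0,0,0],-1],[[0,0,0.0015],[0,0,0],-1],[[0,0,0.001],[0,0,0],-1],[[0,0,0],[0,0,0],-1]])

```text
t: 19.8
eef_pos: [0.5761, 0.1692, 0.0996]
ee_rot: [-3.141, 0.0, -1.746]
force: [0.5, -0.2, 5.1]
width: 0.0
```

step_arm(targets=[[[0,0,0.0007],[0,0,0],-1],[[0,0,0.0007],[0,0,0],-1],[[0,0,0.0006],[0,0,0],-1],[[0,0,0.0005],[0,0,0],-1],[[0,0,0.0005],[0,0,0],-1],[[0,0,0],[0,0,0],-1],[[0,0,0],[0,0,0],-1],[[0,0,0],[0,0,0],-1]])

```text
t: 20.6
eef_pos: [0.5761, 0.1693, 0.0968]
ee_rot: [-3.141, 0.0, -1.746]
force: [-0.6, -0.2, 5.5]
width: 0.0002
```

step_arm(targets=[[[0,0,0.0005],[0,0,0],-1],[[0,0,0.0005],[0,0,0],-1],[[0,0,0.0005],[0,0,0],-1],[[0,0,0],[0,0,0],-1],[[0,0,0],[0,0,0],-1],[[0,0,0],[0,0,0],-1],[[0,0,0],[0,0,0],-1],[[0,0,0],[0,0,0],-1]])

```text
t: 21.4
eef_pos: [0.5761, 0.1692, 0.0954]
ee_rot: [-3.141, 0.0, -1.746]
force: [-0.3, -0.6, 6.1]
width: 0.0005
```

step_arm(targets=[[[0,0,0.0005],[0,0,0],-1],[[0,0,0.0005],[0,0,0],-1],[[0,0,0.0005],[0,0,0],-1],[[0,0,0],[0,0,0],-1],[[0,0,0],[0,0,0],-1],[[0,0,0],[0,0,0],-1],[[0,0,0],[0,0,0],-1],[[0,0,0],[0,0,0],-1]])

```text
t: 22.2
eef_pos: [0.5761, 0.1692, 0.0939]
ee_rot: [-3.141, 0.0, -1.746]
force: [-1.3, -0.6, 5.1]
width: 0.0004
```

step_arm(targets=[[[0,0,0.0005],[0,0,0],-1],[[0,0,0.0005],[0,0,0],-1],[[0,0,0.0005],[0,0,0],-1],[[0,0,0],[0,0,0],-1],[[0,0,0],[0,0,0],-1],[[0,0,0],[0,0,0],-1],[[0,0,0],[0,0,0],-1],[[0,0,0],[0,0,0],-1]])

```text
t: 23.0
eef_pos: [0.5761, 0.1692, 0.0924]
ee_rot: [-3.141, 0.0, -1.745]
force: [-0.3, -0.0, 7.1]
width: 0.0007
```

step_arm(targets=[[[0,0,0.0005],[0,0,0],-1],[[0,0,0.0005],[0,0,0],-1],[[0,0,0.0005],[0,0,0],-1],[[0,0,0],[0,0,0],-1],[[0,0,0],[0,0,0],-1],[[0,0,0],[0,0,0],-1],[[0,0,0],[0,0,0],-1],[[0,0,0],[0,0,0],-1]])

```text
t: 23.8
eef_pos: [0.5762, 0.1692, 0.0912]
ee_rot: [-3.141, 0.0, -1.745]
force: [-1.0, 0.1, 6.9]
width: 0.0004
```

step_arm(targets=[[[0,0,0.0005],[0,0,0],-1],[[0,0,0.0005],[0,0,0],-1],[[0,0,0],[0,0,0],-1],[[0,0,0],[0,0,0],-1],[[0,0,0],[0,0,0],-1],[[0,0,0],[0,0,0],-1],[[0,0,0],[0,0,0],-1],[[0,0,0],[0,0,0],-1]])

```text
t: 24.6
eef_pos: [0.5763, 0.1692, 0.0908]
ee_rot: [-3.141, 0.0, -1.745]
force: [-2.4, -0.5, 11.1]
width: 0.0006
```

step_arm(targets=[[[0,0,0.0004],[0,0,0],-1],[[0,0,0],[0,0,0],-1],[[0,0,0],[0,0,0],-1],[[0,0,0],[0,0,0],-1],[[0,0,0],[0,0,0],-1],[[0,0,0],[0,0,0],-1],[[0,0,0],[0,0,0],-1],[[0,0,0],[0,0,0],-1]])

```text
t: 25.4
eef_pos: [0.5764, 0.1692, 0.0906]
ee_rot: [-3.14, 0.0, -1.745]
force: [-2.3, -1.2, 13.8]
width: 0.0004
```

Bottomed (13.8 N, only 0.2 mm of travel). Let go and retreat.

step_arm(targets=[[[0,0,-0.003],[0,0,0],-1],[[0,0,-0.005],[0,0,0],-1],[[0,0,-0.01],[0,0,0],-1],[[0,0,-0.02],[0,0,0],-1],[[0,0,-0.025],[0,0,0],-1],[[0,0,-0.025],[0,0,0],-1],[[0,0,-0.025],[0,0,0],-1],[[0,0,0],[0,0,0],-1]])

```text
t: 26.2
eef_pos: [0.5775, 0.1698, 0.2062]
ee_rot: [-3.137, 0.003, -1.745]
force: [1.0, 0.5, 0.1]
width: 0.0007
```

step_arm(targets=[[[-0.03,0.03,-0.01],[0,0,0],-1],[[-0.04,0.03,0],[0,0,0],-1],[[-0.04,0.03,0],[0,0,0],-1],[[-0.04,0.03,0],[0,0,0],-1],[[-0.04,0.03,0],[0,0,0],-1],[[-0.03,0.02,0],[0,0,0],-1],[[0,0,0],[0,0,0],-1],[[0,0,0],[0,0,0],-1]])

```text
t: 27.0
eef_pos: [0.4459, 0.4157, 0.2114]
ee_rot: [3.141, -0.002, -1.744]
force: [1.0, -1.4, -0.1]
width: 0.0005
```

```bash
python3 - <<'E'
from h import *
from station import arm
s=arm.get_state();print(s["t"],s["eef_pos"],s["force"])
p,d=viewer.grab_frame("scene");q,e=viewer.grab_frame("top");k=dict(interpolation=cv2.INTER_CUBIC)
cv2.imwrite("pics/b1.png",np.vstack([np.hstack([cv2.resize(p[180:240,220:300],(400,300),**k),cv2.resize(p[215:275,285:365],(400,300),**k)]),cv2.resize(q[140:270,60:400],(800,300),**k)])[:,:,::-1])
def near(uv,n,d): 
    u,v=np.round(uv).astype(int); w=d[v-1:v+2,u-1:u+2]; return dep(n,[[u,v]],np.array([np.median(w)])).round(4)
uv=proj("top",[[.576,.169,.095],[.5107,-.188,.055],[.507,-.258,.093],[.54,.14,.085],[.508,-.223,.085]])
for x in uv: print(x.round(),near(x,"top",e))
E
```

```text
27.0 [0.44587068 0.41574703 0.21139351] [ 1.03513096 -1.44271945 -0.05019102]
[174. 186.] [[0.5745 0.1686 0.0965]]
[304. 214.] [[ 0.5105 -0.1882  0.0522]]
[329. 214.] [[ 0.507  -0.2581  0.0946]]
[185. 199.] [[0.5407 0.1397 0.0867]]
[316. 214.] [[ 0.5073 -0.2226  0.0853]]
```

View pics/b1.png

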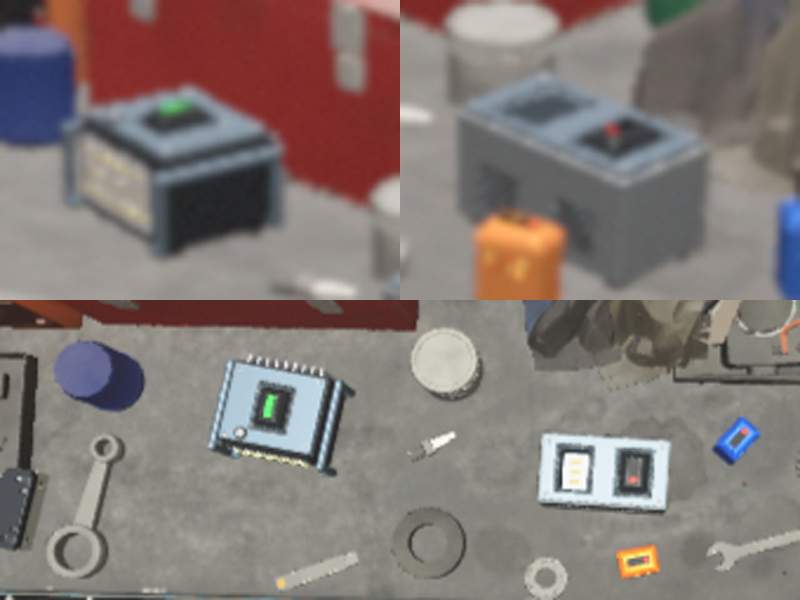

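The charged pack sits caught in the lamp (top pixel about (174,186)). Its top is about 10 mm above the lamp's top, as expected for a catch some 4 mm above the stop. The dock's left bay (304,214) is empty, the flat pack is still down (329,214), and the bystanders are where they were.

```bash
python3 -c "
from station import ticket; print(ticket.job_done())"
```

```text
the job is handed in; nothing more can be done
None
```

The charged pack is now caught down in the work lamp, and I handed the job in at about 27 s of the 56 s allowed.

**What I did:** I pressed the charged pack in the dock's left bay to its end stop, where I read 12 N, and then 0.2 mm further without another reading. It popped up and I gripped it across its 32 mm side. I lifted it out, lowered it into the lamp's bay without any sign of jamming, and pushed it down in small steps. It bottomed about 26 mm down at 13.8 N, below the 24 N damage limit, and I let go there.

**Last checks (before hand-in):**
- **Lamp:** the pack's top stands about 10 mm above the lamp's top, where an uncaught pack would show 32 mm. That fits a catch about 4 mm above the stop.
- **Dock:** the left bay is empty, and the flat pack is still caught and showing about 8 to 9 mm.
- **Bystanders:** nothing else on the bench appears to have moved.
- **Robot:** it is clear of everything.

No check failed. The first depth reading put the dock's top about 4 mm too high, at 89 mm. The height at which the fingers met the pack fitted the stated 85 mm, and so did the last depth reading.

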